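Kit the lower tier of the two-tier jewellery tool box

ROBOT

A 7-joint arm with a two-finger parallel gripper is mounted at the origin on a cart in front of the work surface, level with it; the furniture and walls round the work are solid. World frame = base frame: x ahead of the robot, y to its left, z up, the work surface at z = 0. Lengths are in mm, angles in rad, forces in N, time in s.
With the tool pointing down it reaches from about 400 to 925 mm from the base axis. Payload 5.6 kg.
Tool frame: the origin (TCP) lies at the very end of the fingers, on their centre line; the grasp point (between the pads) lies 19 mm behind it; z points along the fingers, y is the line along which they close (so a half turn about z gives the same grasp; the last joint's range is limited). The gripper opens to 85 mm and grips with 20 to 120 N. Pads are 22 mm wide; open, the fingers measure 114 mm over their backs; the gripper's body (76 mm by 85 mm) begins 54 mm behind the grasp point. The pads swing forward as they close: fully open they stand 13 mm farther back than shut.
Start: joints at [-1.279, 0.468, -0.012, 1.603, 0.006, 1.071, -0.056], TCP at [213.618, 613.902, 231.29] pointing down, gripper open.
Joint ranges: [-2.53, 2.53], [-0.31, 2.02], [-1.57, 1.55], [0.28, 2.44], [-1.29, 4.43], [0.15, 1.84], [-2.92, 2.92]. Speed limits (rad/s): [2.57, 2.57, 3.14, 3.14, 3.14, 3.14, 3.14].

INTERFACE

Orientations are given as a 3x3 rotation matrix whose columns are the frame's x, y, z axes.
In Python, from plant import env, eyes gives the robot as it stands.
- The arm moves only by the tool step_arm, never from a script. Its argument "rows" is one flat list of numbers, 7 for each row, row after row: the shift along the tool's x, y, z in mm, then the turn, a rotation vector about the tool's x, y, z in degrees, then the opening in per cent of the stroke, from 0 (shut) to 100 (fully open). In form: [x, y, z, rx, ry, rz, claw, x, y, z, rx, ry, rz, claw, ...]. A call has exactly 8 rows; each row shifts and turns the commanded pose from where the row before left it, along the tool's axes as they then stand; what a row does not reach is not made up. A row lasts 1/12 s, in which the tool goes at most 41.7 mm and 7.16 degrees, less where a joint would pass 70% of its speed; a pose out of reach is approached as far as the arm can. A call with a gripper value outside its range is refused whole. The fingers move at their own pace and stop on an object; "newtons" is the grip in N (left out, the last holds). Time passes only in rows, so rows that do not move let the fingers close, or fill a call up. It gives the time, the measured TCP pose, the force, the opening and the grip force at its end, in the units of the state.
- env.read_state(): the state, without advancing time (a new reading comes with each control period).
- eyes.get_image(name): name is "side" or "top" or "wrist"; returns a dict with "frame" (480x640x3 uint8, blue, green, red), "z_map" (480x640 float32, mm along the optical axis (not along the pixel's ray), 0 where there is no reading), "fx", "fy", "cx", "cy" (pixels), "R" (3x3) and "t" (3): a world point X has camera coordinates R X + t. Camera axes: x right, y down, z forward; pixel columns grow to the right and rows downward; lengths in mm; the calibration is good to about 2 mm. A picture is of the moment at which its call begins.
- env.close_job(): hands the job in; it is judged then, once.
The state is a dict: "time": time; "joint_pos": joint angles; "dq": joint speeds; "tau": joint torques, N m; "eef_pos": TCP position; "ee_rot": TCP orientation; "force": force on the tool from outside, world axes, zero at the start; "wrist_torque": the same for the moment, N m; "width": finger opening in mm; "finger_force": force on a finger pad.
Only numpy, scipy, OpenCV 4.12 (cv2) and the standard library are available. Lean on these libraries where they do the work, as an engineer would, in place of code of your own. Each camera call takes 0.05 s, during which the arm holds its last target. There are 200 camera calls.

TASK

Lift the hinged metal flap of the grey two-tier box by its red knob until it stands open by itself, then put the steel dapping punch that lies on the bench into the empty lower bay, the one lined with blue felt, leaving the spool of solder wire in the other bay as it is. Set the punch down gently rather than dropping it, then lower the flap gently, not letting it slam, until it lies fully closed. Leave everything else on the bench where it is.

Things in the scene. Friction and masses are not known exactly. Their poses are not given: they have to be found in the camera images.
- kit_box: grey open-topped box with black corner guards, 132 (x) x 267 (y) x 60 mm high, fixed to the bench; origin at the centre of its underside, x away from the robot, y to the left. Walls 6 mm, floor 5 mm. Its lower tier is two bays side by side in y, each 125 mm (y) x 120 mm (x), parted by a 5 mm wall that reaches up to 43 mm; the flap covers both, its underside 45 mm and its top 50 mm above the bench when shut
- flap (a joint): hinge angle of the aluminium flap, 116 x 251 x 5 mm, 0.16 kg, hinged along the box's far (+x) wall: 0 = shut and level, grows as its near edge rises, stop at 1.7 rad. Let go at 1.45 rad or more it stays up by slight friction or its own weight; let go lower it falls and slams shut (let go within 0.15 rad of shut it only settles). Open, its edge stands about 165 mm above the bench, its knob on the far side of it
- flap_knob (a point): centre of the flap's red bar knob: a cylinder 24 mm long and 16 mm in diameter, its axis along the box's y (parallel to the hinge), on a stem 8 mm thick. It stands 34 mm above the flap's mid-plane and 70 mm from the hinge line, half-way along the flap; it moves with the flap. Pinched on its two flat ends it can turn between the fingers as the flap swings
- flap_hinge (a point): middle of the hinge line, 47.5 mm above the bench; axes as the box's, the hinge runs along y. Fixed to the box
- blue_bay (a point): centre of the blue felt floor of a bay (7 mm above the bench), axes as the box's; it may be the left or the right bay, hidden under the shut flap
- cork_bay (a point): centre of the cork floor of the other bay (7 mm above the bench), axes as the box's
- punch_center (a point): centre of the bright steel dapping punch, a rod 64 mm long (its y) and 13 mm across, 50 g, lying on the bench to the left or right of the box, towards the robot; centre 6.5 mm above what it lies on
- spool_center (a point): centre of the spool of silver solder wire, 60 mm in diameter, 32 mm high, about 110 g, standing flat in the cork bay under the flap; leave alone
- dropper_bottle: amber dropper bottle, 33 mm across, 102 mm high, behind the box; origin at its underside; leave alone
- eyecup: black rubber eyecup, 52 mm across, 26 mm high, on the other side of the box from the punch; origin at its underside; leave alone
- pen: blue and white marker pen, 135 mm long (its y), lying to the right; leave alone

How it is judged:
By the outcome, as a careful person would: the job done as asked, in the order asked, and still so for the second after the job is handed in, with the robot touching nothing.
It also fails if it takes over 69 s, if anything falls off the work surface, if the arm or the gripper's body presses on something with over 40 N, if the wrist force passes 120 N, or if a joint passes its speed limit or range.

## Working session

There is one attempt and no reset: what is moved stays moved. The work goes in short steps, Python scripts to look and compute and a tool call to move; the robot and the scene stay as the last step left them, time stands still between calls to the robot, and variables do not carry over. Pictures are saved under pics/ and viewed, at most 10 in all, crops included, and the job is handed in when it is done.

Besides the shell and the picture viewer there is one more tool, called after ">>>" as name(argument=value, ...) on one line, values as JSON. step_arm: Moves the arm, as the interface text tells. Its arguments: {"type":"object","properties":{"rows":{"type":"array","items":{"type":"number"}},"newtons":{"type":"number"}},"required":["rows"]}

```bash
mkdir -p pics; ls; cat > h.py <<'E'
import numpy as np, cv2
from plant import env, eyes
def pts(im):
    z=im["z_map"]; v,u=np.mgrid[:480,:640]
    P=np.stack([(u-im["cx"])/im["fx"]*z,(v-im["cy"])/im["fy"]*z,z],-1)
    W=(P-np.array(im["t"]))@np.array(im["R"]); W[z==0]=np.nan
    return W
def ray(im,u,v,h):
    R=np.array(im["R"]);c=-R.T@np.array(im["t"]);d=R.T@np.array([(u-im["cx"])/im["fx"],(v-im["cy"])/im["fy"],1])
    return c+d*(h-c[2])/d[2]
E
python3 - <<'E'
from h import *
import pickle
d={n:eyes.get_image(n) for n in("top","side")}
pickle.dump(d,open("d0.pkl","wb"))
for n in d: cv2.imwrite(f"pics/{n}0.png",d[n]["frame"])
for n in d: print(n,-np.array(d[n]["R"]).T@d[n]["t"])
s=env.read_state();print({k:np.round(v,3).tolist() for k,v in s.items()})
E
```

```text
pics
top [ 315.95993455  -97.86964658 1173.08497522]
side [   70.58164781 -1174.75567642   499.33109158]
{'time': 0.1, 'joint_pos': [-1.279, 0.468, -0.012, 1.604, 0.006, 1.071, -0.056], 'dq': [0.001, -0.0, 0.0, -0.004, 0.0, -0.001, -0.0], 'tau': [0.001, -53.352, 0.022, -25.196, 0.012, 0.004, 0.0], 'eef_pos': [213.45, 613.43, 230.436], 'ee_rot': [[-0.944, 0.329, -0.0], [0.329, 0.944, -0.002], [-0.0, -0.002, -1.0]], 'force': [-0.525, -0.262, 0.242], 'wrist_torque': [0.032, 0.048, -0.065], 'finger_force': 0.0, 'width': 85.18}
```

View pics/top0.png

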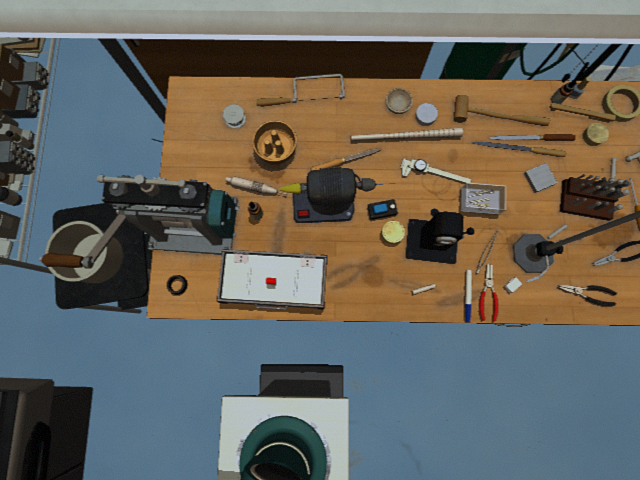

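View pics/side0.png

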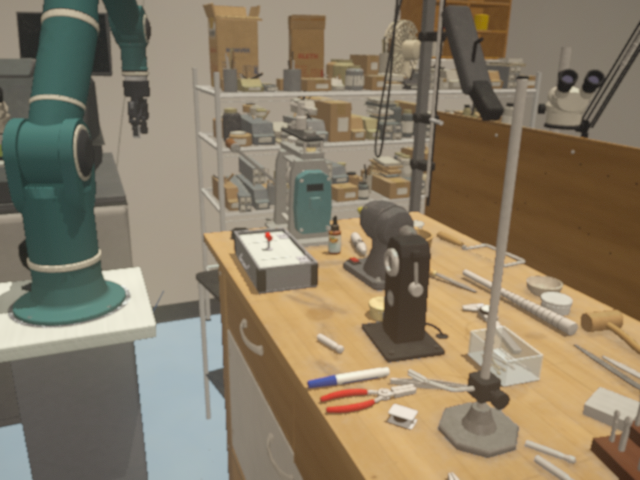

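Top view: the box is at about (272,279) with its red knob at (271,281). The punch is at (424,289), the eyecup at (177,285), the bottle at (255,210) and the pen at (468,295). The side view agrees.

```bash
python3 - <<'E'
from h import *
import pickle
d=pickle.load(open("d0.pkl","rb")); im=d["top"]; W=pts(im); f=im["frame"].astype(int)
b,g,r=f[...,0],f[...,1],f[...,2]
def rep(name,m,roi,hh):
    u0,u1,v0,v1=roi; k=np.zeros(m.shape,np.uint8);k[v0:v1,u0:u1]=m[v0:v1,u0:u1]
    n,l,st,c=cv2.connectedComponentsWithStats(k); i=1+np.argmax(st[1:,4]); 
    cn=max(cv2.findContours((l==i).astype(np.uint8),0,1)[0],key=cv2.contourArea)
    box=cv2.boxPoints(cv2.minAreaRect(cn)); print(name,st[i],c[i],"z med",np.nanmedian(W[l==i],0).round(1),np.nanmax(W[l==i][:,2]).round(1))
    print(" centroid",ray(im,*c[i],hh).round(1)); print(" corners",[ray(im,*p,hh).round(1)[:2].tolist() for p in box])
red=(r>150)&(g<70)&(b<70)
rep("knob",red,(255,290,265,300),89)
br=(r>150)&(b>130)
rep("punch",br,(405,445,278,300),6.5)
rep("flap",(W[...,2]>40)&(W[...,2]<56),(205,340,240,315),50)
rep("box",(W[...,2]>25)&(W[...,2]<100),(205,340,244,315),60)
m=(W[...,2]>55)&(W[...,2]<64)
rep("rim",m,(205,340,240,315),60)
rep("bottle",(W[...,2]>70),(244,268,195,225),102)
# side: knob
s=d["side"];f2=s["frame"].astype(int);m=(f2[...,2]>150)&(f2[...,1]<70)&(f2[...,0]<70);v,u=np.nonzero(m[225:260,255:285]);Ws=pts(s)
print("side knob",u.mean()+255,v.mean()+225,np.nanmedian(Ws[225:260,255:285][m[225:260,255:285]],0), ray(s,u.mean()+255,v.mean()+225,80))
m2=np.zeros_like(m);m2[330:356,312:348]=((f2[...,2]>170)&(f2[...,0]>130))[330:356,312:348]
v,u=np.nonzero(m2);print("side punch",ray(s,u.mean(),v.mean(),7),len(u))
cv2.imwrite("pics/crop.png",cv2.resize(im["frame"][235:320,160:450],None,fx=2.7,fy=2.7,interpolation=2))
E
```

```text
knob [266 278  10   5  44] [270.11363636 280.06818182] z med [433.5  38.7  89. ] 93.3
 centroid [433.4  38.4  89. ]
 corners [[438.4, 48.6], [438.7, 26.6], [428.9, 26.2], [428.6, 48.3]]
punch [413 284  23   9  64] [423.953125 288.171875] z med [ 425.9 -353.6   11.5] 17.7
 centroid [ 426.2 -355.5    6.5]
 corners [[420.0, -326.1], [439.6, -383.3], [432.5, -385.4], [413.0, -328.3]]
flap [ 220  252  105   53 4533] [272.24641518 277.91881756] z med [443.8  37.5  50.5] 56.0
 centroid [443.2  38.1  50. ]
 corners [[391.0, 168.3], [512.1, 168.1], [499.1, -92.9], [378.7, -87.1]]
box [ 217  247  111   63 5596] [272.21283059 278.50375268] z med [441.5  37.4  50.9] 93.3
 centroid [440.6  36.9  60. ]
 corners [[375.4, 173.5], [521.0, 170.4], [501.8, -103.6], [357.3, -93.5]]
rim [217 249 111  60 782] [271.28132992 278.10230179] z med [440.9  40.2  59.8] 64.0
 centroid [441.6  39.3  60. ]
 corners [[381.2, 173.1], [515.8, 173.1], [502.2, -100.7], [368.4, -94.2]]
bottle [249 202   9   9  68] [252.98529412 206.04411765] z med [621.1  89.   79. ] 103.8
 centroid [617.1  86.6 102. ]
 corners [[627.5, 97.0], [627.7, 77.0], [607.0, 76.1], [606.7, 96.1]]
side knob 268.0 236.5 [428.91996471  26.29200181  84.3077756 ] [432.14067343  38.7684937   80.        ]
side punch [ 427.24290496 -350.54166624    7.        ] 179
```

View pics/crop.png

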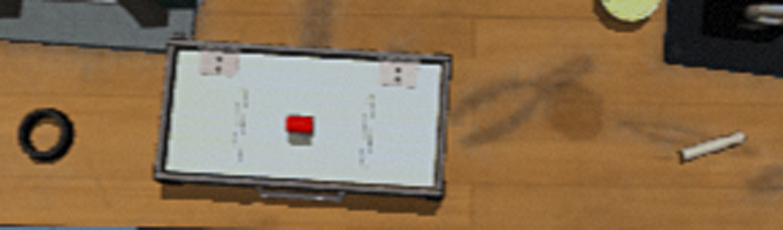

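The crop shows the knob at the centre of the flap, with the box yawed by about -0.049 rad and both hinges on the far side. The punch is far to the right, and its brighter end points away from the robot. Next I'll check the transit corridor for obstacles.

```bash
cat >> h.py <<'E'
TH=-0.049; BX=np.array([np.cos(TH),np.sin(TH),0]); BY=np.array([-np.sin(TH),np.cos(TH),0])
def st():
    s=env.read_state(); print("t",round(s["time"],2),"p",np.round(s["eef_pos"],1),"w",round(float(s["width"]),1),"gf",round(float(s["finger_force"]),1),"F",np.round(s["force"],1)); print(np.round(s["ee_rot"],3).tolist()); return s
E
python3 - <<'E'
from h import *
import pickle
d=pickle.load(open("d0.pkl","rb"))
for n in d:
    W=pts(d[n]).reshape(-1,3); W=W[~np.isnan(W[:,0])]
    for (x0,x1) in ((100,300),(300,400),(400,480),(480,560),(560,640),(640,720)):
        print(n,x0,[(y,int(q[:,2].max())) for y in range(-440,700,80) if len(q:=W[(W[:,0]>x0)&(W[:,0]<x1)&(W[:,1]>y)&(W[:,1]<y+80)])>5])
E
```

```text
top 100 [(-440, -882), (-360, -879), (-280, -878), (-200, 8), (-120, 7), (-40, 15), (40, 7), (120, 8), (200, -883), (280, -883), (360, -883), (440, -881), (520, -881), (600, 45), (680, 52)]
top 300 [(-440, 6), (-360, 6), (-280, 7), (-200, 6), (-120, 63), (-40, 64), (40, 65), (120, 63), (200, 5), (280, 5), (360, 6), (440, -885), (520, -282), (600, -271), (680, -271)]
top 400 [(-440, 17), (-360, 17), (-280, 5), (-200, 6), (-120, 64), (-40, 93), (40, 92), (120, 67), (200, 30), (280, 31), (360, 244), (440, 245), (520, -133), (600, -132), (680, -133)]
top 480 [(-440, 201), (-360, 196), (-280, 31), (-200, 6), (-120, 64), (-40, 63), (40, 65), (120, 277), (200, 277), (280, 231), (360, 209), (440, -271), (520, -134), (600, -262), (680, -134)]
top 560 [(-440, 200), (-360, 196), (-280, 37), (-200, 178), (-120, 178), (-40, 34), (40, 103), (120, 363), (200, 368), (280, 362), (360, 293), (440, -273), (520, -130), (600, -131), (680, -131)]
top 640 [(-440, 747), (-360, 748), (-280, 747), (-200, 747), (-120, 747), (-40, 747), (40, 748), (120, 748), (200, 748), (280, 700), (520, -272), (600, -270), (6
[... 189 characters left out ...]
, (-120, 61), (-40, 60), (40, 61), (120, 61), (200, 1), (280, 11), (360, 0), (440, -889), (520, -279), (600, -277), (680, -276)]
side 400 [(-440, 14), (-360, 12), (-280, 1), (-200, 1), (-120, 61), (-40, 89), (40, 89), (120, 60), (280, 25), (360, 241), (440, 242), (520, -276), (600, -275), (680, -274)]
side 480 [(-440, 197), (-360, 192), (-280, 27), (-200, 1), (-120, 60), (-40, 61), (40, 61), (120, 282), (200, 273), (280, 271), (360, 202)]
side 560 [(-440, 197), (-360, 27), (-280, 28), (-200, 176), (-120, 177), (-40, 137), (40, 100), (120, 358), (200, 364), (280, 358), (360, 289)]
side 640 [(-440, 3), (-360, 1), (-280, 150), (-200, 181), (-120, 183), (-40, 144), (40, 25), (120, 36), (200, 0)]
```

>>> step_arm(rows=[0, 0, 0, 0, 0, -5.5, 60, 0, 0, 0, 0, 0, -5.5, 60, 0, 0, 0, 0, 0, -5.4, 60, -6, -14, 0, 0, 0, 0, 60, -12, -27, 0, 0, 0, 0, 60, -12, -27, 0, 0, 0, 0, 60, -12, -27, 0, 0, 0, 0, 60, -12, -27, 0, 0, 0, 0, 60])

```text
time: 0.77
eef_pos: [261.8, 487.8, 230.8]
ee_rot: [[-0.999, 0.048, -0.0], [0.048, 0.999, -0.001], [0.0, -0.001, -1.0]]
force: [0.9, -0.5, 0.4]
width: 51.2
finger_force: 0.0
```

>>> step_arm(rows=[-12, -27, 0, 0, 0, 0, 60, -12, -27, 0, 0, 0, 0, 60, -12, -27, 0, 0, 0, 0, 60, -12, -27, 0, 0, 0, 0, 60, -12, -27, 0, 0, 0, 0, 60, -12, -27, 0, 0, 0, 0, 60, -12, -27, 0, 0, 0, 0, 60, -12, -27, 0, 0, 0, 0, 60])

```text
time: 1.43
eef_pos: [347.1, 267.4, 231.1]
ee_rot: [[-0.999, 0.049, -0.0], [0.049, 0.999, -0.0], [0.0, -0.0, -1.0]]
force: [0.5, 0.3, -0.7]
width: 51.0
finger_force: 0.0
```

>>> step_arm(rows=[-12, -27, 0, 0, 0, 0, 60, -12, -27, 0, 0, 0, 0, 60, -12, -27, 5, 0, 0, 0, 60, -12, -27, 10, 0, 0, 0, 60, -12, -27, 10, 0, 0, 0, 60, -12, -27, 10, 0, 0, 0, 60, -10, -27, 10, 0, 0, 0, 60, -5, -20, 10, 0, 0, 0, 60])

```text
time: 2.1
eef_pos: [424.4, 53.6, 175.9]
ee_rot: [[-0.999, 0.051, 0.001], [0.051, 0.999, -0.001], [-0.001, -0.001, -1.0]]
force: [0.9, -0.1, -0.2]
width: 50.9
finger_force: 0.0
```

```bash
cat >> h.py <<'E'
K=np.array([433.4,38.4,81.5])
def rel(p): # world target TCP -> tool axes shift
    s=env.read_state(); return (np.array(s["ee_rot"]).T@(np.array(p)-s["eef_pos"])).round(1)
E
python3 - <<'E'
from h import *
s=st(); print(s["joint_pos"].round(2) if hasattr(s["joint_pos"],'round') else s["joint_pos"]); print("to knob tcp",rel(K-[0,0,19]))
im=eyes.get_image("wrist"); cv2.imwrite("pics/w1.png",im["frame"]); print(-np.array(im["R"]).T@im["t"])
f=im["frame"].astype(int);m=(f[...,2]>120)&(f[...,1]<70)&(f[...,0]<70)
v,u=np.nonzero(m);print(len(u),u.min(),u.max(),v.min(),v.max());W=pts(im)[m];print(np.nanmedian(W,0),np.nanpercentile(W,[2,98],axis=0))
E
```

```text
t 2.1 p [424.4  53.6 175.9] w 50.9 gf 0.0 F [ 0.9 -0.1 -0.2]
[[-0.999, 0.051, 0.001], [0.051, 0.999, -0.001], [-0.001, -0.001, -1.0]]
[-0.47  0.16  0.29  2.19 -0.06  0.79  1.38]
to knob tcp [ -9.7 -14.6 113.4]
[350.59040209  56.85639365 317.74686454]
212 266 295 248 269
[427.49955021  35.02051999  85.90909776] [[425.53966943  25.88963956  83.97106859]
 [438.64368599  43.5064338   88.14125779]]
```

>>> step_arm(rows=[-3, -5, 10, 0, 0, 0, 60, -3, -5, 10, 0, 0, 0, 60, -2, -2, 10, 0, 0, 0, 60, 0, 0, 0, 0, 0, 0, 60, 0, 0, 0, 0, 0, 0, 60, 0, 0, 0, 0, 0, 0, 60, 0, 0, 0, 0, 0, 0, 60, 0, 0, 0, 0, 0, 0, 60])

```text
time: 2.82
eef_pos: [431.4, 44.1, 146.7]
ee_rot: [[-0.999, 0.048, 0.001], [0.048, 0.999, 0.0], [-0.001, 0.0, -1.0]]
force: [-0.9, -0.2, 0.6]
width: 51.5
finger_force: 0.0
```

```bash
python3 - <<'E'
from h import *
s=st(); print("to knob tcp",rel(K-[0,0,19]))
im=eyes.get_image("wrist"); cv2.imwrite("pics/w2.png",im["frame"]); print(-np.array(im["R"]).T@im["t"])
f=im["frame"].astype(int);m=(f[...,2]>90)&(f[...,1]<.5*f[...,2])&(f[...,0]<.5*f[...,2]); m[:150]=0;m[350:]=0
n,l,stt,c=cv2.connectedComponentsWithStats(m.astype(np.uint8));i=1+np.argmax(stt[1:,4]);m=l==i;print(stt[i],c[i])
W=pts(im)[m];print(np.nanmedian(W,0),np.nanpercentile(W,[1,99],axis=0))
x,y,w,h,_=stt[i]
for h0 in(81.5,): print([ray(im,a,y+h/2,h0).round(1) for a in(x,x+w)])
E
```

```text
t 2.82 p [431.4  44.1 146.7] w 51.5 gf 0.0 F [-0.9 -0.2  0.6]
[[-0.999, 0.048, 0.001], [0.048, 0.999, 0.0], [-0.001, 0.0, -1.0]]
to knob tcp [-2.2 -5.7 84.2]
[357.52641445  47.06144972 288.53948838]
[ 276  251   44   25 1039] [297.29547642 263.49663138]
[431.31679414  36.657684    87.63654748] [[425.67087352  25.50274885  83.61932551]
 [438.98949211  48.08286593  89.63418258]]
[array([433.3,  24.8,  81.5]), array([434.4,  48.8,  81.5])]
```

View pics/w2.png

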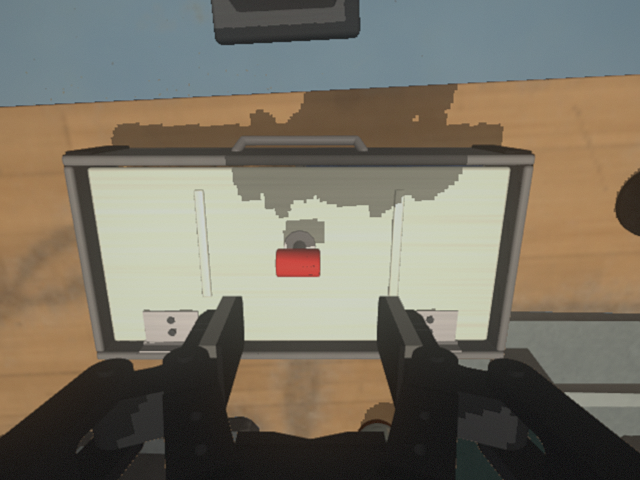

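The wrist view shows the knob at (298,263), between the fingers' planes. I measure it at (433, 37, 81.5), and its 24 mm width matches. Next I go down and pinch.

>>> step_arm(rows=[-2, -7, 5, 0, 0, 0, 60, 0, 0, 15, 0, 0, 0, 60, 0, 0, 20, 0, 0, 0, 60, 0, 0, 20, 0, 0, 0, 60, 0, 0, 15, 0, 0, 0, 60, 0, 0, 8.5, 0, 0, 0, 60, 0, 0, 0, 0, 0, 0, 60, 0, 0, 0, 0, 0, 0, 60])

```text
time: 3.53
eef_pos: [432.8, 36.2, 62.7]
ee_rot: [[-0.999, 0.049, -0.0], [0.049, 0.999, -0.0], [0.0, -0.0, -1.0]]
force: [0.5, 0.3, 0.3]
width: 51.1
finger_force: 0.0
```

>>> step_arm(newtons=35, rows=[0, 0, 0, 0, 0, 0, 40, 0, 0, 0, 0, 0, 0, 30, 0, 0, 0, 0, 0, 0, 20, 0, 0, 0, 0, 0, 0, 20, 0, 0, 0, 0, 0, 0, 20, 0, 0, 0, 0, 0, 0, 20, 0, 0, 0, 0, 0, 0, 20, 0, 0, 0, 0, 0, 0, 20])

```text
time: 4.2
eef_pos: [433.6, 37.3, 63.8]
ee_rot: [[-0.999, 0.048, 0.002], [0.048, 0.999, 0.001], [-0.002, 0.001, -1.0]]
force: [-0.9, 2.6, 7.1]
width: 23.1
finger_force: 35.2
```

```bash
python3 - <<'E'
from h import *
st(); print(rel([432.8,37,62.5]))
# arc: TCP shift per 10deg with tool tilt b=a*0.3 about knob
H=np.array([0,0]);g=lambda a:np.array([-70*np.cos(a)+34*np.sin(a),70*np.sin(a)+34*np.cos(a)])
# tool tilt b: flap sense; tool z dir=( -sin b, -cos b) in (boxx,z); tool x dir = (-cos b, sin b)
def tcp(a,b): return g(a)+19*np.array([-np.sin(b),-np.cos(b)])
N=24; T=np.radians(88); al=np.linspace(0,T,N+1); be=al*28/88
for i in range(N):
    dl=tcp(al[i+1],be[i+1])-tcp(al[i],be[i]); b=be[i]
    print(i,round(np.degrees(al[i+1]),1),"x %.1f z %.1f"%(dl@[-np.cos(b),np.sin(b)],dl@[-np.sin(b),-np.cos(b)]))
E
```

```text
t 4.2 p [433.6  37.3  63.8] w 23.1 gf 35.2 F [-0.9  2.6  7.1]
[[-0.999, 0.048, 0.002], [0.048, 0.999, 0.001], [-0.002, 0.001, -1.0]]
[ 0.8 -0.4  1.3]
0 3.7 x -1.9 z -4.4
1 7.3 x -2.1 z -4.3
2 11.0 x -2.3 z -4.2
3 14.7 x -2.5 z -4.1
4 18.3 x -2.7 z -3.9
5 22.0 x -2.8 z -3.8
6 25.7 x -3.0 z -3.7
7 29.3 x -3.1 z -3.5
8 33.0 x -3.3 z -3.4
9 36.7 x -3.4 z -3.2
10 40.3 x -3.6 z -3.0
11 44.0 x -3.7 z -2.8
12 47.7 x -3.8 z -2.7
13 51.3 x -3.9 z -2.5
14 55.0 x -4.0 z -2.3
15 58.7 x -4.1 z -2.1
16 62.3 x -4.2 z -1.9
17 66.0 x -4.3 z -1.7
18 69.7 x -4.4 z -1.5
19 73.3 x -4.4 z -1.3
20 77.0 x -4.5 z -1.1
21 80.7 x -4.5 z -0.8
22 84.3 x -4.6 z -0.6
23 88.0 x -4.6 z -0.4
```

>>> step_arm(rows=[-1.9, 0, -4.4, 0, 1.17, 0, 20, -2.1, 0, -4.3, 0, 1.17, 0, 20, -2.3, 0, -4.2, 0, 1.17, 0, 20, -2.5, 0, -4.1, 0, 1.17, 0, 20, -2.7, 0, -3.9, 0, 1.17, 0, 20, -2.8, 0, -3.8, 0, 1.17, 0, 20, -3.0, 0, -3.7, 0, 1.17, 0, 20, -3.1, 0, -3.5, 0, 1.17, 0, 20])

```text
time: 4.87
eef_pos: [453.7, 36.4, 92.7]
ee_rot: [[-0.985, 0.048, -0.167], [0.047, 0.999, 0.009], [0.167, 0.001, -0.986]]
force: [-1.4, 3.5, -5.6]
width: 23.3
finger_force: 34.5
```

```bash
cat >> h.py <<'E'
HG=K+70*BX; HG=np.array([502.7,33.6,47.5])
def flapang():
    s=st(); R=np.array(s["ee_rot"]); g=np.array(s["eef_pos"])-19*R[:,2]; v=g-HG; x,z=v@BX,v[2]
    a=np.degrees(np.arctan2(34,-70)-np.arctan2(z,x)); print("angle",a.round(1),"r",np.hypot(x,z).round(1),"(77.8) tilt",np.degrees(np.arccos(-R[2,2])).round(1))
E
python3 -c "
from h import *
flapang()"
```

```text
t 4.87 p [453.7  36.4  92.7] w 23.3 gf 34.5 F [-1.4  3.5 -5.6]
[[-0.985, 0.048, -0.167], [0.047, 0.999, 0.009], [0.167, 0.001, -0.986]]
angle 28.4 r 78.7 (77.8) tilt 9.6
```

Tracking well, so I continue.

>>> step_arm(rows=[-3.3, 0, -3.4, 0, 1.17, 0, 20, -3.4, 0, -3.2, 0, 1.17, 0, 20, -3.6, 0, -3.0, 0, 1.17, 0, 20, -3.7, 0, -2.8, 0, 1.17, 0, 20, -3.8, 0, -2.7, 0, 1.17, 0, 20, -3.9, 0, -2.5, 0, 1.17, 0, 20, -4.0, 0, -2.3, 0, 1.17, 0, 20, -4.1, 0, -2.1, 0, 1.17, 0, 20])

```text
time: 5.53
eef_pos: [486.8, 34.9, 107.6]
ee_rot: [[-0.944, 0.048, -0.327], [0.045, 0.999, 0.017], [0.327, 0.001, -0.945]]
force: [-4.8, 2.6, 0.3]
width: 23.2
finger_force: 35.0
```

```bash
python3 -c "
from h import *
flapang()"
```

```text
t 5.53 p [486.8  34.9 107.6] w 23.2 gf 35.0 F [-4.8  2.6  0.3]
[[-0.944, 0.048, -0.327], [0.045, 0.999, 0.017], [0.327, 0.001, -0.945]]
angle 57.0 r 78.6 (77.8) tilt 19.1
```

>>> step_arm(rows=[-4.2, 0, -1.9, 0, 1.17, 0, 20, -4.3, 0, -1.7, 0, 1.17, 0, 20, -4.4, 0, -1.5, 0, 1.17, 0, 20, -4.4, 0, -1.3, 0, 1.17, 0, 20, -4.5, 0, -1.1, 0, 1.17, 0, 20, -4.5, 0, -0.8, 0, 1.17, 0, 20, -4.6, 0, -0.6, 0, 1.17, 0, 20, -4.6, 0, -0.4, 0, 1.17, 0, 20])

```text
time: 6.2
eef_pos: [524.5, 33.1, 103.2]
ee_rot: [[-0.88, 0.048, -0.473], [0.042, 0.999, 0.024], [0.474, 0.002, -0.881]]
force: [-2.5, 3.0, 5.6]
width: 23.3
finger_force: 35.2
```

>>> step_arm(rows=[-4.6, 0, 0, 0, 1, 0, 20, -4.6, 0, 0.3, 0, 1, 0, 20, 0, 0, 0, 0, 0, 0, 20, 0, 0, 0, 0, 0, 0, 20, 0, 0, 0, 0, 0, 0, 20, 0, 0, 0, 0, 0, 0, 20, 0, 0, 0, 0, 0, 0, 20, 0, 0, 0, 0, 0, 0, 20])

```text
time: 6.87
eef_pos: [533.5, 32.7, 98.6]
ee_rot: [[-0.865, 0.048, -0.5], [0.041, 0.999, 0.026], [0.501, 0.002, -0.866]]
force: [1.3, 2.1, 5.3]
width: 23.1
finger_force: 35.3
```

```bash
python3 - <<'E'
from h import *
flapang(); print(env.read_state()["joint_pos"])
for n in("side","top"): cv2.imwrite(f"pics/{n}1.png",eyes.get_image(n)["frame"])
a=cv2.imread("pics/side1.png")[90:330,80:400];b=cv2.imread("pics/top1.png")[170:410,160:480]
cv2.imwrite("pics/o1.png",np.hstack([cv2.resize(a,(400,300)),cv2.resize(b,(400,300))]))
E
```

```text
t 6.87 p [533.5  32.7  98.6] w 23.1 gf 35.3 F [1.3 2.1 5.3]
[[-0.865, 0.048, -0.5], [0.041, 0.999, 0.026], [0.501, 0.002, -0.866]]
angle 94.9 r 78.7 (77.8) tilt 30.0
[-0.2568214   0.73727475  0.25282713  1.61409851 -0.21102751  1.3437584
  1.60470475]
```

View pics/o1.png

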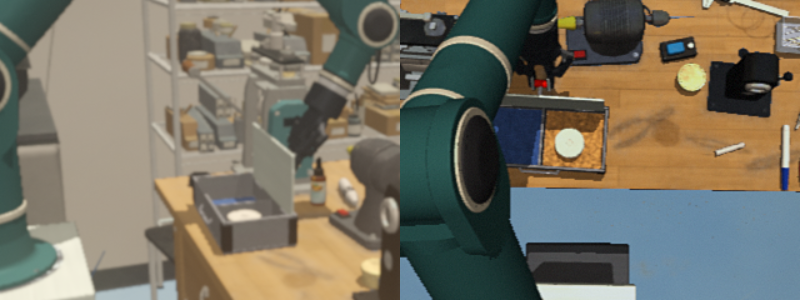

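The flap is at about 95°. Blue felt is in the left bay (~(520,135) in the composite) and the spool sits on the cork on the right (~(570,143)). I release and back off along the tool axis.

>>> step_arm(rows=[0, 0, 0, 0, 0, 0, 32, 0, 0, 0, 0, 0, 0, 40, 0, 0, 0, 0, 0, 0, 50, 0, 0, 0, 0, 0, 0, 50, 0, 0, -3, 0, 0, 0, 50, 0, 0, -8, 0, 0, 0, 50, 0, 0, -14, 0, 0, 0, 50, 0, 0, -15, 0, 0, 0, 50])

```text
time: 7.63
eef_pos: [553.3, 30.6, 132.8]
ee_rot: [[-0.864, 0.049, -0.501], [0.042, 0.999, 0.024], [0.502, -0.0, -0.865]]
force: [0.4, 1.0, -0.2]
width: 42.5
finger_force: 0.0
```

>>> step_arm(rows=[0, 0, -16, 0, 0, 0, 50, 0, 0, -16, 0, 0, 0, 50, 0, 0, -16, 0, 0, 0, 50, 10, 0, -20, 0, 0, 0, 50, 12, 0, -20, 0, 0, 0, 50, 12, 0, -20, 0, 0, 0, 50, 12, 0, -20, 0, 0, 0, 50, 0, 0, 0, 0, 0, 0, 50])

```text
time: 8.3
eef_pos: [579.6, 29.2, 271.4]
ee_rot: [[-0.868, 0.049, -0.493], [0.042, 0.999, 0.025], [0.494, 0.001, -0.869]]
force: [0.2, 0.9, 0.5]
width: 42.9
finger_force: 0.0
```

```bash
python3 - <<'E'
from h import *
import pickle
st()
d=pickle.load(open("d0.pkl","rb"))
for n in d:
    W=pts(d[n]).reshape(-1,3);W=W[~np.isnan(W[:,0])]
    for x0 in range(400,600,20):
        q=W[(W[:,0]>x0)&(W[:,0]<x0+20)]
        print(n,x0,"stand zmax y",[(y,int(k[:,2].max())) for y in range(-460,-240,20) if len(k:=q[(q[:,1]>y)&(q[:,1]<y+20)]) and k[:,2].max()>25],"mach ymin z>90:",q[(q[:,2]>90)&(q[:,1]>90)&(q[:,2]<400)][:,1].min(initial=999).round())
im=eyes.get_image("top"); f=im["frame"].astype(int);cv2.imwrite("pics/top2.png",im["frame"])
# punch: difference vs wood saturation
hsv=cv2.cvtColor(im["frame"],cv2.COLOR_BGR2HSV);m=np.zeros((480,640),np.uint8);m[278:300,405:445]=(hsv[278:300,405:445,1]<70)
n,l,s,c=cv2.connectedComponentsWithStats(m);i=1+np.argmax(s[1:,4]);v,u=np.nonzero(l==i)
r=cv2.minAreaRect(np.stack([u,v],1).astype(np.float32));print(r)
b=cv2.boxPoints(r);P=np.array([ray(im,*p,6.5)[:2] for p in b]);print(P.round(1),P.mean(0))
W=np.nanmedian(pts(im)[470:,:],axis=(0,1));
E
```

```text
t 8.3 p [579.6  29.2 271.4] w 42.9 gf 0.0 F [0.2 0.9 0.5]
[[-0.868, 0.049, -0.493], [0.042, 0.999, 0.025], [0.494, 0.001, -0.869]]
top 400 stand zmax y [] mach ymin z>90: 999.0
top 420 stand zmax y [] mach ymin z>90: 414.0
top 440 stand zmax y [] mach ymin z>90: 403.0
top 460 stand zmax y [] mach ymin z>90: 401.0
top 480 stand zmax y [] mach ymin z>90: 400.0
top 500 stand zmax y [(-400, 173)] mach ymin z>90: 398.0
top 520 stand zmax y [(-440, 193), (-420, 191), (-400, 201), (-380, 200), (-360, 196)] mach ymin z>90: 150.0
top 540 stand zmax y [(-440, 195), (-420, 194), (-400, 201), (-380, 200), (-360, 196), (-300, 32), (-280, 31), (-260, 29)] mach ymin z>90: 138.0
top 560 stand zmax y [(-420, 197), (-400, 199), (-380, 200), (-360, 196), (-320, 32), (-300, 31), (-280, 33), (-260, 32)] mach ymin z>90: 134.0
top 580 stand zmax y [(-420, 193), (-400, 196), (-380, 200), (-360, 189), (-320, 30), (-300, 29), (-280, 35), (-260, 32)] mach ymin z>90: 133.0
side 400 stand zmax y [] mach ymin z>90: 999.0
side 420 stand zmax y [] mach ymin z>90: 408.0
side 440 stand zmax y [] mach ymin z>90: 396.0
[... 159 characters left out ...]
ch ymin z>90: 395.0
side 520 stand zmax y [(-440, 189), (-420, 193), (-400, 197), (-380, 197), (-360, 192)] mach ymin z>90: 138.0
side 540 stand zmax y [(-440, 190), (-420, 195), (-400, 197), (-380, 197), (-320, 28), (-300, 28), (-280, 27), (-260, 27)] mach ymin z>90: 134.0
side 560 stand zmax y [(-440, 75), (-420, 196), (-400, 197), (-380, 197), (-300, 27), (-280, 28), (-260, 28)] mach ymin z>90: 132.0
side 580 stand zmax y [(-420, 190), (-400, 30), (-380, 195), (-260, 26)] mach ymin z>90: 132.0
((423.6509094238281, 288.5282897949219), (4.120816707611084, 23.76337432861328), 74.05460357666016)
[[ 421.5 -323.2]
 [ 439.4 -383.6]
 [ 429.  -386.2]
 [ 411.2 -325.9]] [ 425.27236798 -354.72620176]
```

Punch at about (425.5,-354.7), length 63 ✓. I untilt, travel over it and turn the wrist.

>>> step_arm(rows=[0, 0, 0, 0, -5, 0, 50, 0, 0, 0, 0, -5, 0, 50, 0, 0, 0, 0, -5, 0, 50, 0, 0, 0, 0, -5, 0, 50, 0, 0, 0, 0, -5, 0, 50, 0, 0, 0, 0, -5, 0, 50, 4, -12, 0, 0, 0, 0, 50, 8.5, -24.5, 0, 0, 0, 0, 50])

```text
time: 9.02
eef_pos: [562.5, -3.5, 265.9]
ee_rot: [[-0.999, 0.043, -0.003], [0.043, 0.999, 0.002], [0.003, 0.002, -1.0]]
force: [0.5, -0.3, -0.5]
width: 42.9
finger_force: 0.0
```

>>> step_arm(rows=[8.5, -24.5, 0, 0, 0, 0, 50, 8.5, -24.5, 0, 0, 0, 0, 50, 8.5, -24.5, 0, 0, 0, 0, 50, 8.5, -24.5, 0, 0, 0, 0, 50, 8.5, -24.5, 0, 0, 0, 0, 50, 8.5, -24.5, 0, 0, 0, 0, 50, 8.5, -24.5, 0, 0, 0, 0, 50, 8.5, -24.5, 0, 0, 0, 0, 50])

```text
time: 9.68
eef_pos: [484.6, -200.7, 265.7]
ee_rot: [[-0.999, 0.049, -0.004], [0.049, 0.999, 0.0], [0.004, 0.0, -1.0]]
force: [0.6, 0.4, -0.9]
width: 43.0
finger_force: 0.0
```

>>> step_arm(rows=[8.5, -24.5, 0, 0, 0, 0, 50, 8.5, -24.5, 0, 0, 0, 0, 50, 8.5, -24.5, 0, 0, 0, 0, 50, 8.5, -24.5, 0, 0, 0, 0, 50, 8.5, -24.5, 5, 0, 0, 0, 50, 8.5, -24.5, 10, 0, 0, 0, 50, 4, -12, 10, 0, 0, 0, 50, 0, 0, 10, 0, 0, 0, 50])

```text
time: 10.35
eef_pos: [420.3, -359.0, 230.5]
ee_rot: [[-0.998, 0.055, -0.004], [0.055, 0.998, -0.001], [0.004, -0.001, -1.0]]
force: [-0.3, -0.4, 0.3]
width: 42.9
finger_force: 0.0
```

>>> step_arm(rows=[0, 0, 10, 0, 0, 7, 50, 0, 0, 10, 0, 0, 7, 50, 0, 0, 10, 0, 0, 7, 50, 0, 0, 10, 0, 0, 7, 50, 0, 0, 10, 0, 0, 7, 50, 0, 0, 10, 0, 0, 7, 50, 0, 0, 10, 0, 0, 7, 50, 0, 0, 0, 0, 0, 7, 50])

```text
time: 11.02
eef_pos: [422.2, -353.1, 158.7]
ee_rot: [[-0.514, 0.858, -0.006], [0.858, 0.514, 0.003], [0.006, -0.003, -1.0]]
force: [0.0, 0.2, -0.0]
width: 42.7
finger_force: 0.0
```

>>> step_arm(rows=[0, 0, 0, 0, 0, 7, 50, 0, 0, 0, 0, 0, 7, 50, 0, 0, 0, 0, 0, 0, 50, 0, 0, 0, 0, 0, 0, 50, 0, 0, 0, 0, 0, 0, 50, 0, 0, 0, 0, 0, 0, 50, 0, 0, 0, 0, 0, 0, 50, 0, 0, 0, 0, 0, 0, 50])

```text
time: 11.68
eef_pos: [422.9, -354.9, 161.3]
ee_rot: [[-0.297, 0.955, -0.001], [0.955, 0.297, 0.0], [0.001, -0.001, -1.0]]
force: [-0.1, 0.3, -1.1]
width: 42.9
finger_force: 0.0
```

```bash
python3 - <<'E'
from h import *
s=st(); print(np.round(s["joint_pos"],2))
im=eyes.get_image("wrist"); cv2.imwrite("pics/w3.png",im["frame"]); W=pts(im)
hsv=cv2.cvtColor(im["frame"],cv2.COLOR_BGR2HSV)
R=np.array(im["R"]); p=R@np.array([425.5,-354.7,6.5])+im["t"]; u0,v0=im["fx"]*p[0]/p[2]+im["cx"],im["fy"]*p[1]/p[2]+im["cy"]; print("expect px",u0,v0)
m=((hsv[...,1]<70)&(hsv[...,2]>60)).astype(np.uint8)
m[(np.hypot(*(np.mgrid[:480,:640]-np.array([v0,u0])[:,None,None]))>110)]=0
n,l,st_,c=cv2.connectedComponentsWithStats(m)
for i in range(1,n):
    if st_[i,4]>300:
        v,u=np.nonzero(l==i); r=cv2.minAreaRect(np.stack([u,v],1).astype(np.float32)); P=np.array([ray(im,*q,6.5)[:2] for q in cv2.boxPoints(r)]); print(st_[i],r,P.round(1).tolist(),P.mean(0).round(1),np.nanmedian(W[l==i],0).round(1))
E
```

```text
t 11.68 p [ 422.9 -354.9  161.3] w 42.9 gf 0.0 F [-0.1  0.3 -1.1]
[[-0.297, 0.955, -0.001], [0.955, 0.297, 0.0], [0.001, -0.001, -1.0]]
[ 0.06  0.46  0.74  1.94 -0.4   0.89  1.31]
expect px 314.29762946618894 218.68355727953036
[ 307  180   16   81 1182] ((314.5, 220.0), (80.0, 15.0), 90.0) [[411.6, -328.3], [422.1, -325.1], [441.2, -384.6], [430.0, -388.1]] [ 426.2 -356.5] [ 425.5 -353.1   10.8]
[373 224  52  86 837] ((403.03485107421875, 268.31597900390625), (17.7506160736084, 96.46969604492188), 35.618492126464844) [[487.5, -408.2], [506.3, -333.8], [519.9, -338.2], [501.8, -413.3]] [ 503.9 -373.4] [ 504.3 -363.2    9.3]
```

View pics/w3.png

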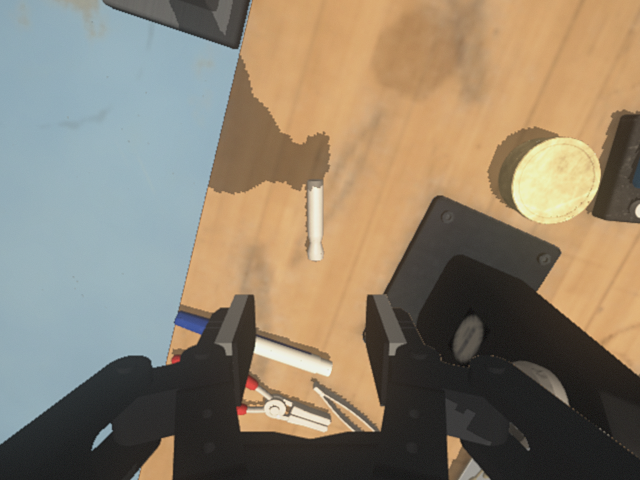

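The punch runs vertically at (315,220), aligned with the tool x axis, and the surroundings are clear. I descend and grip.

>>> step_arm(rows=[-1.5, 2.8, 10, 0, 0, 0, 45, 0, 0, 20, 0, 0, 0, 45, 0, 0, 25, 0, 0, 0, 45, 0, 0, 25, 0, 0, 0, 45, 0, 0, 25, 0, 0, 0, 45, 0, 0, 20, 0, 0, 0, 45, 0, 0, 12, 0, 0, 0, 45, 0, 0, 6, 0, 0, 0, 45])

```text
time: 12.4
eef_pos: [424.9, -354.8, 16.0]
ee_rot: [[-0.296, 0.955, -0.004], [0.955, 0.296, 0.002], [0.003, -0.003, -1.0]]
force: [0.9, -1.5, 0.4]
width: 38.4
finger_force: 0.0
```

>>> step_arm(rows=[0, 0, 5, 0, 0, 0, 45, 0, 0, 4, 0, 0, 0, 45, 0, 0, 3, 0, 0, 0, 45, 0, 0, 2, 0, 0, 0, 45, 0, 0, 0, 0, 0, 0, 45, 0, 0, 0, 0, 0, 0, 45, 0, 0, 0, 0, 0, 0, 45, 0, 0, 0, 0, 0, 0, 45])

```text
time: 13.07
eef_pos: [426.1, -355.6, 4.5]
ee_rot: [[-0.296, 0.955, -0.001], [0.955, 0.296, -0.0], [-0.0, -0.001, -1.0]]
force: [-0.2, 0.9, 0.2]
width: 38.4
finger_force: 0.0
```

```bash
python3 - <<'E'
from h import *
s=st();print(rel([426,-355.5,4]))
im=eyes.get_image("wrist"); cv2.imwrite("pics/w4.png",im["frame"][150:480,160:500])
E
```

```text
t 13.07 p [ 426.1 -355.6    4.5] w 38.4 gf 0.0 F [-0.2  0.9  0.2]
[[-0.296, 0.955, -0.001], [0.955, 0.296, -0.0], [-0.0, -0.001, -1.0]]
[ 0.1 -0.1  0.5]
```

View pics/w4.png

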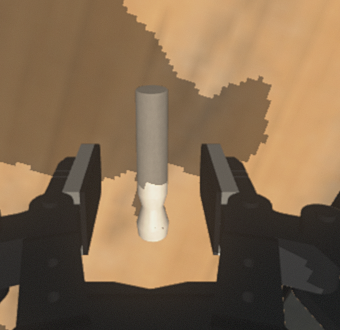

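The punch lies between the pads, centred laterally. I close.

>>> step_arm(newtons=40, rows=[0, 0, 0, 0, 0, 0, 30, 0, 0, 0, 0, 0, 0, 20, 0, 0, 0, 0, 0, 0, 10, 0, 0, 0, 0, 0, 0, 5, 0, 0, 0, 0, 0, 0, 5, 0, 0, 0, 0, 0, 0, 5, 0, 0, 0, 0, 0, 0, 5, 0, 0, 0, 0, 0, 0, 5])

```text
time: 13.78
eef_pos: [426.0, -355.6, 4.4]
ee_rot: [[-0.296, 0.955, -0.001], [0.955, 0.296, -0.0], [0.0, -0.001, -1.0]]
force: [-0.7, 0.5, 5.6]
width: 11.9
finger_force: 40.7
```

>>> step_arm(rows=[0, 0, -4, 0, 0, 0, 5, 0, 0, -8, 0, 0, 0, 5, 0, 0, -14, 0, 0, 0, 5, 0, 0, -20, 0, 0, 0, 5, 0, 0, -20, 0, 0, 0, 5, 0, 0, -14, 0, 0, 0, 5, 0, 0, 0, 0, 0, 0, 5, 0, 0, 0, 0, 0, 0, 5])

```text
time: 14.45
eef_pos: [426.6, -355.5, 85.2]
ee_rot: [[-0.296, 0.955, 0.001], [0.955, 0.296, -0.001], [-0.001, 0.0, -1.0]]
force: [-0.1, 0.6, -1.6]
width: 11.8
finger_force: 40.1
```

```bash
python3 - <<'E'
from h import *
s=st()
im=eyes.get_image("wrist"); a=im["frame"][150:480,160:500]
t=eyes.get_image("top")["frame"][180:345,170:470]
cv2.imwrite("pics/w5.png",np.hstack([a,cv2.resize(t,(450,330))]))
E
```

```text
t 14.45 p [ 426.6 -355.5   85.2] w 11.8 gf 40.1 F [-0.1  0.6 -1.6]
[[-0.296, 0.955, 0.001], [0.955, 0.296, -0.001], [-0.001, 0.0, -1.0]]
```

View pics/w5.png

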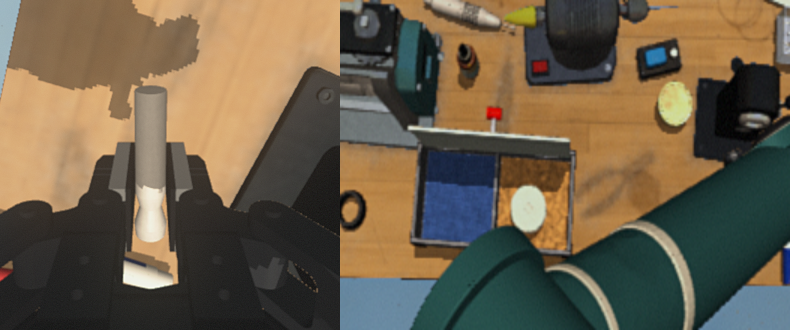

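The punch is held and the flap stays open: the blue bay is clear at ~(460,195) and the spool is at (528,208). Next I carry the punch to the blue bay.

>>> step_arm(rows=[0, 0, -15, 0, 0, 0, 5, 0, 0, -15, 0, 0, 0, 5, 12, 4.1, -15, 0, 0, 0, 5, 24, 8.3, -15, 0, 0, 0, 5, 24, 8.3, -15, 0, 0, 0, 5, 24, 8.3, 0, 0, 0, 0, 5, 24, 8.3, 0, 0, 0, 0, 5, 24, 8.3, 0, 0, 0, 0, 5])

```text
time: 15.22
eef_pos: [429.9, -214.5, 158.5]
ee_rot: [[-0.296, 0.955, -0.003], [0.955, 0.296, 0.0], [0.001, -0.003, -1.0]]
force: [0.0, -0.1, 0.3]
width: 12.0
finger_force: 40.1
```

>>> step_arm(rows=[24, 8.3, 0, 0, 0, 0, 5, 24, 8.3, 0, 0, 0, 0, 5, 24, 8.3, 0, 0, 0, 0, 5, 24, 8.3, 0, 0, 0, 0, 5, 24, 8.3, 0, 0, 0, 0, 5, 24, 8.3, 0, 0, 0, 0, 5, 24, 8.3, 0, 0, 0, 0, 5, 24, 8.3, 0, 0, 0, 0, 5])

```text
time: 15.88
eef_pos: [436.3, -11.7, 158.4]
ee_rot: [[-0.296, 0.955, -0.003], [0.955, 0.296, -0.0], [0.0, -0.003, -1.0]]
force: [0.1, -0.2, -0.3]
width: 11.9
finger_force: 40.1
```

>>> step_arm(rows=[24, 8.3, 0, 0, 0, 0, 5, 24, 8.3, 0, 0, 0, 0, 5, 24, 8.3, 0, 0, 0, 0, 5, 24, 8.3, 0, 0, 0, 0, 5, 10.7, 3.3, 0, 0, 0, 0, 5, 0, 0, 0, 0, 0, 0, 5, 0, 0, 0, 0, 0, 0, 5, 0, 0, 0, 0, 0, 0, 5])

```text
time: 16.55
eef_pos: [440.2, 98.3, 158.9]
ee_rot: [[-0.294, 0.956, -0.002], [0.956, 0.294, -0.001], [-0.0, -0.002, -1.0]]
force: [0.3, 0.4, -0.9]
width: 11.7
finger_force: 40.1
```

```bash
python3 - <<'E'
from h import *
s=st(); print(rel([441,100,11.4]))
im=eyes.get_image("wrist"); a=im["frame"]; cv2.imwrite("pics/w6.png",a)
W=pts(im);hsv=cv2.cvtColor(a,cv2.COLOR_BGR2HSV);m=(hsv[...,0]>100)&(hsv[...,0]<130)&(hsv[...,1]>110)&(hsv[...,2]>40)
b=W[m&(W[...,2]<25)]; print(len(b),np.nanmedian(b,0),np.nanpercentile(b,[2,98],axis=0))
E
```

```text
t 16.55 p [440.2  98.3 158.9] w 11.7 gf 40.1 F [ 0.3  0.4 -0.9]
[[-0.294, 0.956, -0.002], [0.956, 0.294, -0.001], [-0.0, -0.002, -1.0]]
[  1.4   1.6 147.5]
0 [nan nan nan] [nan nan nan]
  return np.nanmean(a, axis, out=out, keepdims=keepdims)
  return np.nanmean(a, axis, out=out, keepdims=keepdims)
```

View pics/w6.png

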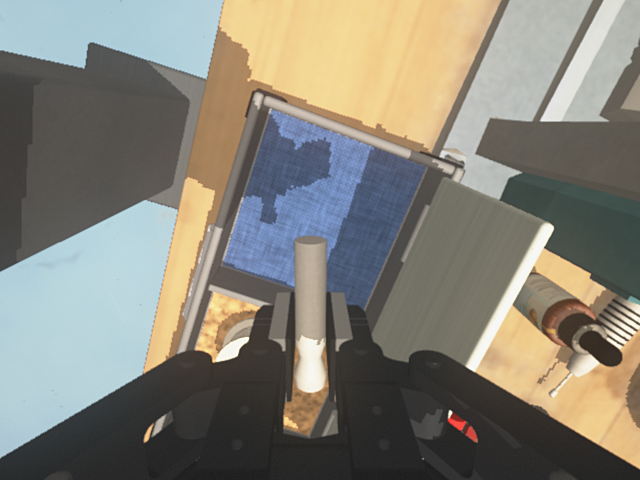

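The wrist view shows blue felt under the held punch (at ~(310,290)), the divider behind it and the flap standing clear on the right. I shift slightly away from the flap and lower.

>>> step_arm(rows=[3.4, -5.4, 10, 0, 0, 0, 5, 0, 0, 20, 0, 0, 0, 5, 0, 0, 25, 0, 0, 0, 5, 0, 0, 25, 0, 0, 0, 5, 0, 0, 22, 0, 0, 0, 5, 0, 0, 15, 0, 0, 0, 5, 0, 0, 10, 0, 0, 0, 5, 0, 0, 6, 0, 0, 0, 5])

```text
time: 17.27
eef_pos: [433.8, 100.1, 25.2]
ee_rot: [[-0.294, 0.956, -0.003], [0.956, 0.294, -0.001], [-0.0, -0.003, -1.0]]
force: [-0.2, 0.9, -0.6]
width: 12.0
finger_force: 40.1
```

>>> step_arm(rows=[0, 0, 4, 0, 0, 0, 5, 0, 0, 3, 0, 0, 0, 5, 0, 0, 2, 0, 0, 0, 5, 0, 0, 1.5, 0, 0, 0, 5, 0, 0, 1, 0, 0, 0, 5, 0, 0, 0, 0, 0, 0, 5, 0, 0, 0, 0, 0, 0, 5, 0, 0, 0, 0, 0, 0, 5])

```text
time: 17.93
eef_pos: [434.2, 101.6, 14.9]
ee_rot: [[-0.296, 0.955, -0.001], [0.955, 0.296, 0.0], [0.001, -0.001, -1.0]]
force: [-0.5, 0.3, 0.3]
width: 11.5
finger_force: 40.1
```

>>> step_arm(rows=[0, 0, 1, 0, 0, 0, 5, 0, 0, 0.6, 0, 0, 0, 5, 0, 0, 0.6, 0, 0, 0, 5, 0, 0, 0.5, 0, 0, 0, 5, 0, 0, 0, 0, 0, 0, 5, 0, 0, 0, 0, 0, 0, 5, 0, 0, 0, 0, 0, 0, 5, 0, 0, 0, 0, 0, 0, 5])

```text
time: 18.6
eef_pos: [434.1, 101.5, 12.0]
ee_rot: [[-0.296, 0.955, -0.001], [0.955, 0.296, 0.0], [0.0, -0.001, -1.0]]
force: [-0.5, -0.5, 0.1]
width: 12.0
finger_force: 40.1
```

>>> step_arm(rows=[0, 0, 0.4, 0, 0, 0, 5, 0, 0, 0.4, 0, 0, 0, 5, 0, 0, 0.3, 0, 0, 0, 5, 0, 0, 0, 0, 0, 0, 5, 0, 0, 0, 0, 0, 0, 5, 0, 0, 0, 0, 0, 0, 5, 0, 0, 0, 0, 0, 0, 5, 0, 0, 0, 0, 0, 0, 5])

```text
time: 19.27
eef_pos: [434.1, 101.5, 11.3]
ee_rot: [[-0.296, 0.955, -0.001], [0.955, 0.296, 0.001], [0.001, -0.001, -1.0]]
force: [-1.3, 0.2, 6.7]
width: 11.8
finger_force: 41.1
```

Contact at 11.3 mm with 6.7 N, as predicted. I release gently and rise.

>>> step_arm(newtons=20, rows=[0, 0, 0, 0, 0, 0, 12, 0, 0, 0, 0, 0, 0, 17, 0, 0, 0, 0, 0, 0, 22, 0, 0, 0, 0, 0, 0, 28, 0, 0, 0, 0, 0, 0, 34, 0, 0, 0, 0, 0, 0, 34, 0, 0, 0, 0, 0, 0, 34, 0, 0, 0, 0, 0, 0, 34])

```text
time: 19.93
eef_pos: [434.2, 101.5, 10.9]
ee_rot: [[-0.296, 0.955, -0.001], [0.955, 0.296, 0.0], [0.0, -0.001, -1.0]]
force: [0.1, 0.3, 1.1]
width: 29.2
finger_force: 0.0
```

>>> step_arm(rows=[0, 0, -4, 0, 0, 0, 34, 0, 0, -10, 0, 0, 0, 34, 0, 0, -20, 0, 0, 0, 34, 0, 0, -30, 0, 0, 0, 34, 0, 0, -30, 0, 0, 0, 34, 0, 0, -30, 0, 0, 0, 34, 0, 0, -30, 0, 0, 0, 34, 0, 0, -30, 0, 0, 0, 34])

```text
time: 20.6
eef_pos: [433.7, 101.0, 196.8]
ee_rot: [[-0.295, 0.955, -0.002], [0.955, 0.295, 0.0], [0.001, -0.002, -1.0]]
force: [0.2, 1.9, 0.4]
width: 29.1
finger_force: 0.0
```

>>> step_arm(rows=[0, 0, -30, 0, 0, 0, 50, 0, 0, -25, 0, 0, 0, 50, 0, 0, -15, 0, 0, -7, 50, 0, 0, 0, 0, 0, -7, 50, 0, 0, 0, 0, 0, -7, 50, 0, 0, 0, 0, 0, -7, 50, 0, 0, 0, 0, 0, -7, 50, 0, 0, 0, 0, 0, -7, 50])

```text
time: 21.27
eef_pos: [433.9, 101.0, 265.4]
ee_rot: [[-0.862, 0.507, -0.002], [0.507, 0.862, 0.001], [0.002, -0.0, -1.0]]
force: [0.9, 0.1, -0.8]
width: 42.9
finger_force: 0.0
```

>>> step_arm(rows=[0, 0, 0, 0, 0, -7, 50, 0, 0, 0, 0, 0, -7, 50, 0, 0, 0, 0, 0, -7, 50, 0, 0, 0, 0, 0, -7, 50, 0, 0, 0, 0, 0, 0, 50, 0, 0, 0, 0, 0, 0, 50, 0, 0, 0, 0, 0, 0, 50, 0, 0, 0, 0, 0, 0, 50])

```text
time: 21.93
eef_pos: [434.3, 101.4, 265.0]
ee_rot: [[-0.999, 0.051, -0.001], [0.051, 0.999, 0.0], [0.001, 0.0, -1.0]]
force: [-0.3, 0.7, 0.2]
width: 42.9
finger_force: 0.0
```

```bash
python3 - <<'E'
from h import *
s=st()
im=eyes.get_image("wrist"); a=im["frame"].copy(); cv2.imwrite("pics/w7.png",a)
t=eyes.get_image("side"); b=t["frame"][180:330,200:400];cv2.imwrite("pics/w8.png",np.hstack([cv2.resize(a,(400,300)),cv2.resize(b,(400,300))]))
f=t["frame"].astype(int);m=(f[...,2]>130)&(f[...,1]<90)&(f[...,0]<90);v,u=np.nonzero(m[200:280,240:330]);print("knob side px",len(u),u.mean()+240,v.mean()+200,pts(t)[200:280,240:330][m[200:280,240:330]].mean(0))
W=pts(im); q=W[(W[...,2]>120)&(W[...,2]<175)&(np.abs(W[...,1]-35)<120)&(W[...,0]>440)]; print("flap top",len(q),np.nanpercentile(q,[1,50,99],axis=0).round(1))
print("pre-knob from retreat", rel([579.6,29.2,271.4]))
E
```

```text
t 21.93 p [434.3 101.4 265. ] w 42.9 gf 0.0 F [-0.3  0.7  0.2]
[[-0.999, 0.051, -0.001], [0.051, 0.999, 0.0], [0.001, 0.0, -1.0]]
knob side px 0 nan nan [nan nan nan]
flap top 10458 [[495.  -82.9 120.6]
 [501.6  10.9 146. ]
 [645.8 143.  165.6]]
pre-knob from retreat [-148.7  -64.9   -6.7]<stdin>:5: RuntimeWarning: Mean of empty slice.
  ret = ret.dtype.type(ret / rcount)
  ret = um.true_divide(
```

View pics/w8.png

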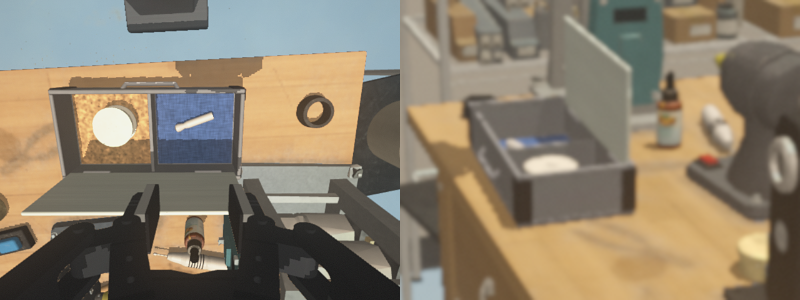

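The punch lies flat on the blue felt, the spool is undisturbed on the cork, and the flap stands open. I return to the pose behind the knob and measure the flap angle and knob position numerically.

>>> step_arm(rows=[-10, -4, -2, 0, 0, 0, 50, -20, -9, -2, 0, 0, 0, 50, -22, -10, -2, 0, 0, 0, 50, -22, -10, 0, 0, 0, 0, 50, -22, -10, 0, 0, 0, 0, 50, -22, -10, 0, 0, 0, 0, 50, -20, -8, 0, 0, 0, 0, 50, -10.7, -3.9, 0, 0, 0, 0, 50])

```text
time: 22.7
eef_pos: [581.5, 27.9, 270.4]
ee_rot: [[-0.999, 0.051, -0.001], [0.051, 0.999, -0.002], [0.001, -0.002, -1.0]]
force: [0.1, 0.3, -0.1]
width: 42.6
finger_force: 0.0
```

>>> step_arm(rows=[0, 0, 0, 0, 5, 0, 50, 0, 0, 0, 0, 5, 0, 50, 0, 0, 0, 0, 5, 0, 50, 0, 0, 0, 0, 5, 0, 50, 0, 0, 0, 0, 5, 0, 50, 0, 0, 0, 0, 5, 0, 50, 0, 0, 0, 0, 0, 0, 50, 0, 0, 0, 0, 0, 0, 50])

```text
time: 23.37
eef_pos: [579.8, 29.3, 269.1]
ee_rot: [[-0.864, 0.049, -0.501], [0.043, 0.999, 0.023], [0.502, -0.002, -0.865]]
force: [0.3, -0.1, 0.5]
width: 42.7
finger_force: 0.0
```

```bash
python3 - <<'E'
from h import *
s=st()
im=eyes.get_image("wrist"); cv2.imwrite("pics/w9.png",im["frame"]); W=pts(im); f=im["frame"].astype(int)
m=(f[...,2]>90)&(f[...,1]<.5*f[...,2])&(f[...,0]<.5*f[...,2])&(np.abs(W[...,0]-535)<40)&(np.abs(W[...,1]-33)<40)
print("knob",m.sum(),np.nanpercentile(W[m],[2,50,98],axis=0).round(1))
for n in("side","top"):
    t=eyes.get_image(n);w=pts(t); L=(w-HG)@np.stack([BX,BY,[0,0,1]],1)
    m=(np.abs(L[...,0])<30)&(np.abs(L[...,1])<110)&(L[...,2]>25)&(L[...,2]<110); q=L[m]
    if len(q)>50:
        p=np.polyfit(q[:,2],q[:,0],1); r=q[:,0]-np.polyval(p,q[:,2]); q=q[np.abs(r)<3]; p=np.polyfit(q[:,2],q[:,0],1); print(n,len(q),"face x at hinge",p[1].round(1),"angle",90+np.degrees(np.arctan(p[0])).round(1))
    f=t["frame"].astype(int); m=(f[...,2]>110)&(f[...,1]<.5*f[...,2])&(f[...,0]<.5*f[...,2])&(np.abs(w[...,0]-535)<40)&(np.abs(w[...,1]-33)<40); print(n,m.sum(),np.nanpercentile(w[m],[2,50,98],axis=0).round(1) if m.sum() else "")
print("expected grasp shift",rel([533.5,32.7,98.6]))
E
```

```text
t 23.37 p [579.8  29.3 269.1] w 42.7 gf 0.0 F [ 0.3 -0.1  0.5]
[[-0.864, 0.049, -0.501], [0.043, 0.999, 0.023], [0.502, -0.002, -0.865]]
knob 577 [[530.5  20.5 118.6]
 [538.2  31.8 123.6]
 [544.4  43.2 125.6]]
side 953 face x at hinge -3.9 angle 90.0
side 0 
top 525 face x at hinge -2.4 angle 90.0
top 55 [[529.5  21.6  -0.9]
 [536.   33.6 123.9]
 [567.7  62.6 128.4]]
expected grasp shift [-46.5   0.9 172.9]
```

The knob is at about (537, 32, 117.5), which corresponds to a flap angle of about 90°. I re-approach and pinch.

>>> step_arm(rows=[-8, 0.2, 14, 0, 0, 0, 50, -8, 0.2, 14, 0, 0, 0, 50, -8, 0.2, 14, 0, 0, 0, 50, -8, 0.2, 14, 0, 0, 0, 50, -7, 0, 14, 0, 0, 0, 50, 0, 0, 18, 0, 0, 0, 50, 0, 0, 18, 0, 0, 0, 50, 0, 0, 18, 0, 0, 0, 50])

```text
time: 24.18
eef_pos: [551.0, 32.1, 144.5]
ee_rot: [[-0.866, 0.048, -0.498], [0.042, 0.999, 0.025], [0.499, 0.001, -0.867]]
force: [-0.6, 0.9, 0.6]
width: 42.7
finger_force: 0.0
```

>>> step_arm(rows=[0, 0, 16, 0, 0, 0, 50, 0, 0, 14, 0, 0, 0, 50, 0, 0, 9, 0, 0, 0, 50, 0, 0, 5, 0, 0, 0, 50, 0, 0, 3.6, 0, 0, 0, 50, 0, 0, 0, 0, 0, 0, 50, 0, 0, 0, 0, 0, 0, 50, 0, 0, 0, 0, 0, 0, 50])

```text
time: 24.85
eef_pos: [528.3, 32.7, 103.2]
ee_rot: [[-0.865, 0.049, -0.499], [0.042, 0.999, 0.024], [0.5, 0.0, -0.866]]
force: [0.8, 0.0, -0.3]
width: 42.9
finger_force: 0.0
```

>>> step_arm(newtons=35, rows=[0, 0, 0, 0, 0, 0, 40, 0, 0, 0, 0, 0, 0, 30, 0, 0, 0, 0, 0, 0, 20, 0, 0, 0, 0, 0, 0, 20, 0, 0, 0, 0, 0, 0, 20, 0, 0, 0, 0, 0, 0, 20, 0, 0, 0, 0, 0, 0, 20, 0, 0, 0, 0, 0, 0, 20])

```text
time: 25.52
eef_pos: [528.1, 33.0, 103.0]
ee_rot: [[-0.865, 0.049, -0.5], [0.042, 0.999, 0.025], [0.5, 0.0, -0.866]]
force: [2.8, 1.7, 4.8]
width: 24.0
finger_force: 35.0
```

```bash
python3 - <<'E'
from h import *
flapang()
g=lambda a:np.array([-70*np.cos(a)+34*np.sin(a),70*np.sin(a)+34*np.cos(a)])
def tcp(a,b): return g(a)+19*np.array([-np.sin(b),-np.cos(b)])
N=32; al=np.radians(np.linspace(90,0,N+1)); be=np.radians(np.linspace(30,0,N+1))
for i in range(N):
    dl=tcp(al[i+1],be[i+1])-tcp(al[i],be[i]); b=be[i]
    print("%.1f,%.1f"%(dl@[-np.cos(b),np.sin(b)],dl@[-np.sin(b),-np.cos(b)]),end=" ; " if i%8<7 else "\n")
E
```

```text
t 25.52 p [528.1  33.  103. ] w 24.0 gf 35.0 F [2.8 1.7 4.8]
[[-0.865, 0.049, -0.5], [0.042, 0.999, 0.025], [0.5, 0.0, -0.866]]
angle 90.0 r 80.0 (77.8) tilt 30.0
3.5,0.4 ; 3.5,0.5 ; 3.5,0.6 ; 3.4,0.7 ; 3.4,0.9 ; 3.4,1.0 ; 3.3,1.1 ; 3.3,1.2
3.3,1.3 ; 3.2,1.5 ; 3.2,1.6 ; 3.1,1.7 ; 3.1,1.8 ; 3.0,1.9 ; 2.9,2.0 ; 2.9,2.1
2.8,2.2 ; 2.7,2.3 ; 2.6,2.4 ; 2.6,2.5 ; 2.5,2.6 ; 2.4,2.7 ; 2.3,2.8 ; 2.2,2.9
2.1,2.9 ; 2.0,3.0 ; 1.9,3.1 ; 1.8,3.2 ; 1.7,3.2 ; 1.6,3.3 ; 1.5,3.4 ; 1.4,3.4
```

>>> step_arm(rows=[3.5, 0, 0.4, 0, -0.94, 0, 20, 3.5, 0, 0.5, 0, -0.94, 0, 20, 3.5, 0, 0.6, 0, -0.94, 0, 20, 3.4, 0, 0.7, 0, -0.94, 0, 20, 3.4, 0, 0.9, 0, -0.94, 0, 20, 3.4, 0, 1.0, 0, -0.94, 0, 20, 3.3, 0, 1.1, 0, -0.94, 0, 20, 3.3, 0, 1.2, 0, -0.94, 0, 20])

```text
time: 26.18
eef_pos: [500.2, 34.2, 109.4]
ee_rot: [[-0.923, 0.049, -0.382], [0.045, 0.999, 0.019], [0.382, 0.0, -0.924]]
force: [3.3, 1.8, 2.6]
width: 23.2
finger_force: 35.5
```

```bash
python3 -c "
from h import *
flapang()"
```

```text
t 26.18 p [500.2  34.2 109.4] w 23.2 gf 35.5 F [3.3 1.8 2.6]
[[-0.923, 0.049, -0.382], [0.045, 0.999, 0.019], [0.382, 0.0, -0.924]]
angle 67.5 r 79.6 (77.8) tilt 22.5
```

>>> step_arm(rows=[3.3, 0, 1.3, 0, -0.94, 0, 20, 3.2, 0, 1.5, 0, -0.94, 0, 20, 3.2, 0, 1.6, 0, -0.94, 0, 20, 3.1, 0, 1.7, 0, -0.94, 0, 20, 3.1, 0, 1.8, 0, -0.94, 0, 20, 3.0, 0, 1.9, 0, -0.94, 0, 20, 2.9, 0, 2.0, 0, -0.94, 0, 20, 2.9, 0, 2.1, 0, -0.94, 0, 20])

```text
time: 26.85
eef_pos: [472.1, 35.5, 104.1]
ee_rot: [[-0.965, 0.049, -0.258], [0.047, 0.999, 0.013], [0.259, 0.0, -0.966]]
force: [2.1, 2.6, 3.4]
width: 23.2
finger_force: 36.4
```

>>> step_arm(rows=[2.8, 0, 2.2, 0, -0.94, 0, 20, 2.7, 0, 2.3, 0, -0.94, 0, 20, 2.6, 0, 2.4, 0, -0.94, 0, 20, 2.6, 0, 2.5, 0, -0.94, 0, 20, 2.5, 0, 2.6, 0, -0.94, 0, 20, 2.4, 0, 2.7, 0, -0.94, 0, 20, 2.3, 0, 2.8, 0, -0.94, 0, 20, 2.2, 0, 2.9, 0, -0.94, 0, 20])

```text
time: 27.52
eef_pos: [447.7, 36.6, 88.1]
ee_rot: [[-0.99, 0.048, -0.131], [0.048, 0.999, 0.006], [0.131, -0.0, -0.991]]
force: [0.7, 2.9, 3.2]
width: 23.1
finger_force: 37.1
```

```bash
python3 -c "
from h import *
flapang();print(rel([433.2,37,63.8]))"
```

```text
t 27.52 p [447.7  36.6  88.1] w 23.1 gf 37.1 F [0.7 2.9 3.2]
[[-0.99, 0.048, -0.131], [0.048, 0.999, 0.006], [0.131, -0.0, -0.991]]
angle 22.6 r 79.3 (77.8) tilt 7.5
[11.2 -0.3 26. ]
```

>>> step_arm(rows=[2.1, 0, 2.9, 0, -0.94, 0, 20, 2.0, 0, 3.0, 0, -0.94, 0, 20, 1.9, 0, 3.1, 0, -0.94, 0, 20, 1.8, 0, 3.2, 0, -0.94, 0, 20, 0.9, 0, 1.6, 0, -0.47, 0, 20, 0.8, 0, 1.6, 0, -0.47, 0, 20, 0.8, 0, 1.6, 0, -0.47, 0, 20, 0.8, 0, 1.6, 0, -0.47, 0, 20])

```text
time: 28.18
eef_pos: [434.8, 37.2, 70.6]
ee_rot: [[-0.998, 0.048, -0.035], [0.048, 0.999, 0.002], [0.035, 0.0, -0.999]]
force: [-2.3, 3.4, 4.7]
width: 23.3
finger_force: 37.8
```

>>> step_arm(rows=[0.8, 0, 1.6, 0, -0.47, 0, 20, 0.7, 0, 1.4, 0, -0.47, 0, 20, 0.5, 0, 1.2, 0, -0.47, 0, 20, 0.4, 0, 1.0, 0, -0.47, 0, 20, 0, 0, 0, 0, 0, 0, 20, 0, 0, 0, 0, 0, 0, 20, 0, 0, 0, 0, 0, 0, 20, 0, 0, 0, 0, 0, 0, 20])

```text
time: 28.85
eef_pos: [432.6, 37.4, 65.5]
ee_rot: [[-0.999, 0.048, -0.003], [0.048, 0.999, 0.0], [0.003, 0.0, -1.0]]
force: [-4.9, 3.0, 5.4]
width: 22.7
finger_force: 38.1
```

```bash
python3 -c "
from h import *
flapang();print(rel([433.2,37,63.8]))"
```

```text
t 28.85 p [432.6  37.4  65.5] w 22.7 gf 38.1 F [-4.9  3.   5.4]
[[-0.999, 0.048, -0.003], [0.048, 0.999, 0.0], [0.003, 0.0, -1.0]]
angle 1.9 r 79.3 (77.8) tilt 0.2
[-0.6 -0.3  1.7]
```

>>> step_arm(rows=[0, 0, 0.5, 0, 0, 0, 20, 0, 0, 0.5, 0, 0, 0, 20, 0, 0, 0.5, 0, 0, 0, 20, 0, 0, 0, 0, 0, 0, 20, 0, 0, 0, 0, 0, 0, 20, 0, 0, 0, 0, 0, 0, 20, 0, 0, 0, 0, 0, 0, 20, 0, 0, 0, 0, 0, 0, 20])

```text
time: 29.52
eef_pos: [431.9, 37.4, 63.9]
ee_rot: [[-0.999, 0.048, -0.004], [0.048, 0.999, 0.0], [0.004, 0.0, -1.0]]
force: [-6.7, 2.7, 6.6]
width: 23.1
finger_force: 38.4
```

>>> step_arm(rows=[0, 0, 0.4, 0, 0, 0, 20, 0, 0, 0.4, 0, 0, 0, 20, 0, 0, 0, 0, 0, 0, 20, 0, 0, 0, 0, 0, 0, 20, 0, 0, 0, 0, 0, 0, 20, 0, 0, 0, 0, 0, 0, 20, 0, 0, 0, 0, 0, 0, 20, 0, 0, 0, 0, 0, 0, 20])

```text
time: 30.18
eef_pos: [431.5, 37.4, 63.0]
ee_rot: [[-0.999, 0.048, -0.005], [0.048, 0.999, 0.0], [0.005, 0.0, -1.0]]
force: [-6.0, 3.2, 6.4]
width: 23.4
finger_force: 38.4
```

>>> step_arm(rows=[0, 0, 0.5, 0, 0, 0, 20, 0, 0, 0.5, 0, 0, 0, 20, 0, 0, 0, 0, 0, 0, 20, 0, 0, 0, 0, 0, 0, 20, 0, 0, 0, 0, 0, 0, 20, 0, 0, 0, 0, 0, 0, 20, 0, 0, 0, 0, 0, 0, 20, 0, 0, 0, 0, 0, 0, 20])

```text
time: 30.85
eef_pos: [431.1, 37.4, 61.9]
ee_rot: [[-0.999, 0.048, -0.006], [0.048, 0.999, 0.001], [0.006, 0.0, -1.0]]
force: [-7.8, 2.7, 5.9]
width: 23.4
finger_force: 38.6
```

```bash
python3 - <<'E'
from h import *
flapang()
t=eyes.get_image("side");w=pts(t);L=(w-HG)@np.stack([BX,BY,[0,0,1]],1)
for x0 in range(-110,0,22):
    m=(L[...,0]>x0)&(L[...,0]<x0+22)&(np.abs(L[...,1]+70)<40)&(L[...,2]>-10)&(L[...,2]<60);print(x0,m.sum(),np.round(np.nanmedian(L[m][:,2]),1) if m.sum() else "")
E
```

```text
t 30.85 p [431.1  37.4  61.9] w 23.4 gf 38.6 F [-7.8  2.7  5.9]
[[-0.999, 0.048, -0.006], [0.048, 0.999, 0.001], [0.006, 0.0, -1.0]]
angle -0.9 r 79.0 (77.8) tilt 0.3
-110 124 3.6
-88 116 3.5
-66 114 3.0
-44 111 2.6
-22 147 3.5
```

The flap surface is level and at the right height. I release and retreat.

>>> step_arm(newtons=20, rows=[0, 0, 0, 0, 0, 0, 29, 0, 0, 0, 0, 0, 0, 32, 0, 0, 0, 0, 0, 0, 38, 0, 0, 0, 0, 0, 0, 50, 0, 0, 0, 0, 0, 0, 60, 0, 0, 0, 0, 0, 0, 60, 0, 0, 0, 0, 0, 0, 60, 0, 0, 0, 0, 0, 0, 60])

```text
time: 31.57
eef_pos: [433.9, 37.3, 62.5]
ee_rot: [[-0.999, 0.049, 0.0], [0.049, 0.999, -0.0], [-0.0, -0.0, -1.0]]
force: [0.4, -0.5, 0.3]
width: 51.1
finger_force: 0.0
```

>>> step_arm(rows=[0, 0, -4, 0, 0, 0, 60, 0, 0, -10, 0, 0, 0, 60, 0, 0, -20, 0, 0, 0, 60, 0, 0, -25, 0, 0, 0, 60, 0, 0, -25, 0, 0, 0, 60, 0, 0, -25, 0, 0, 0, 60, 0, 0, -15, 0, 0, 0, 60, 0, 0, 0, 0, 0, 0, 60])

```text
time: 32.23
eef_pos: [435.9, 37.6, 189.9]
ee_rot: [[-0.999, 0.049, 0.006], [0.049, 0.999, 0.003], [-0.006, 0.004, -1.0]]
force: [0.8, 0.3, -0.7]
width: 51.3
finger_force: 0.0
```

```bash
python3 - <<'E'
from h import *
import pickle
st(); d=pickle.load(open("d0.pkl","rb"))["side"]
t=eyes.get_image("side")
for k in(d,t):
    w=pts(k);L=(w-HG)@np.stack([BX,BY,[0,0,1]],1)
    print([(x0,np.round(np.nanmean(L[m][:,2]),2)) for x0 in range(-110,0,22) if (m:=(L[...,0]>x0)&(L[...,0]<x0+22)&(np.abs(L[...,1])<100)&(L[...,2]>-3)&(L[...,2]<8)).sum()])
    f=k["frame"].astype(int);m=((f[...,2]>150)&(f[...,1]<70)&(f[...,0]<70))[220:265,250:290];v,u=np.nonzero(m);print("knob px",len(u),u.mean()+250,v.mean()+220)
E
```

```text
t 32.23 p [435.9  37.6 189.9] w 51.3 gf 0.0 F [ 0.8  0.3 -0.7]
[[-0.999, 0.049, 0.006], [0.049, 0.999, 0.003], [-0.006, 0.004, -1.0]]
[(-110, np.float64(2.14)), (-88, np.float64(2.26)), (-66, np.float64(2.09)), (-44, np.float64(2.16)), (-22, np.float64(2.95))]
knob px 10 268.0 236.5
[(-110, np.float64(2.08)), (-88, np.float64(2.36)), (-66, np.float64(2.11)), (-44, np.float64(1.97)), (-22, np.float64(2.7))]
knob px 9 268.0 236.33333333333334
```

The flap's surface and knob are back where they were in the initial shut view, so it is fully closed. I hand in.

```bash
python3 -c "
from plant import env
print(env.close_job())"
```

```text
the job is handed in; nothing more can be done
None
```

I set the punch down gently on the blue felt in the left bay and lowered the flap fully shut by its knob. The spool and the rest of the bench weren't touched, and I handed the job in at about 32 s.

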